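# Seat the viewer's mirror on its three pads

### The arm

A 6-joint arm with a two-finger parallel gripper is mounted at the origin on the work surface. World frame = base frame: x ahead of the robot, y to its left, z up, the work surface at z = 0. Lengths are in mm, angles in rad, forces in N, time in s.
With the tool pointing down it reaches from about 400 to 925 mm from the base axis. Payload 12.5 kg.
Tool frame: the origin (TCP) lies midway between the tips of the shut fingers; the grasp point (between the pads) lies 19 mm behind it; z points along the fingers, y is the direction in which the jaws open and shut (so a half turn about z gives the same grasp; the last joint's range is limited). The gripper opens to 95 mm and grips with 3 to 60 N. Pads are 20 mm wide; open, the fingers measure 119 mm over their backs; the gripper's body (75 mm by 180 mm) begins 59 mm behind the grasp point.
Start: joints at [-1.244, 0.491, 1.559, -0, 1.092, -0.106], TCP at [262.158, -567.38, 214.661] pointing down, gripper open.
Joint ranges: [-3.1, 3.1], [-0.84, 2.19], [0.05, 2.79], [-1.13, 4.28], [0.06, 2.93], [-2.69, 2.69]. Speed limits (rad/s): [2.22, 2.22, 2.79, 3.14, 3.14, 3.14].

### API

Orientations are given as [roll, pitch, yaw] about the fixed x, y, z axes, in that order (R = Rz(yaw) Ry(pitch) Rx(roll)).
In Python, from cell import * gives the robot as it stands. The module is installed in compiled form; this text tells all that it offers.
- The arm moves only by the tool carry_out, never from a script. Its argument "moves" is a list of rows, each an object of numbers: "dx", "dy", "dz": the shift along the tool's x, y, z in m; "twist": the turn about the tool's z in degrees. A call has 1 to 5 rows; each row is the pose to reach, as a shift and turn from the pose commanded when the call began, along the tool's axes at that moment; what a row does not reach only later rows make up. A row lasts 1/10 s, in which the tool goes at most 50 mm and 8.59 degrees, less where a joint would pass 70% of its speed; a pose out of reach is approached as far as the arm can. A call with a gripper value outside its range is refused whole. "grip" is the finger opening in m, from 0 to 0.0951, set as the call begins (left out, the last holds). The fingers move at their own pace and stop on an object; the grip force is fixed at half the most. Time passes only in rows, so rows that repeat a pose let the fingers close. It gives the time, the measured TCP pose, the force and the opening at its end, in the units of the state.
- state(): the state, without advancing time (a new reading comes with each control period).
- read_camera(name): name is "scene" or "top" or "wrist"; returns (picture, depth): 400x640x3 uint8, red, green, blue; 400x640 float32, mm along the optical axis (not along the pixel's ray), 0 where there is no reading.
- camera_info(name): a dict with "mtx" (3x3 intrinsics, pixels), "R" (3x3) and "t" (3): a world point X has camera coordinates R X + t. Camera axes: x right, y down, z forward; pixel columns grow to the right and rows downward; lengths in mm; the calibration is good to about 2 mm. A picture is of the moment at which its call begins: read the wrist's pose just before it. camera_info takes no time and is no camera call; for the wrist camera it gives the pose at the moment of the call.
- job_done(): hands the job in, once; it reports no verdict.
The state is a dict: "t": time; "joints": joint angles; "qvel": joint speeds; "tau": joint torques, N m; "eef_pos": TCP position; "tcp_rot": TCP orientation; "ft_force": force on the tool from outside, world axes, zero at the start; "moment": the same for the moment, N m; "opening": opening from 0.0 (shut) to 1.0 (fully open).
Only numpy, scipy, OpenCV 4.12 (cv2) and the standard library are available. Lean on these libraries where they do the work, as an engineer would, in place of code of your own. Each camera call takes 0.05 s, during which the arm holds its last target. There are 200 camera calls.

### The job

On the desktop viewer, slide the coloured panel that stands in front of the three red pads fully open, past its neighbour, leaving the neighbour closed. Then gently push the round mirror across the deck, without lifting or tipping it, over the edge and fully home against both brass stops, so that it has dropped level onto all three pads and cannot rock. Leave that panel open and the other things around where they are.

Things in the scene. Friction and masses are not known exactly. Their poses are not given: they have to be found in the camera images.
- base: white viewer base, fixed, 306 mm wide (y), 271 deep (x -195 to +76 mm), on the work surface; +x away from the loading side, z up, origin at the underside. Two wells, centres x = 0, y = +77 and -77 mm: one (either) holds the mount, the other a tray. In front of them, x -195 to -48 mm, a flat deck 30 mm high. Walls round the wells 50 mm high; plates 60 mm high at the track ends, y = +-150 mm
- left_panel (a joint): opening of the blue panel, in front of the well at base y = +77 mm: 0 closed, grows as it slides to the base's -y, 0.14 m fully open at its stop; starts up to 12 mm open. 148 mm wide, 6 thick, heights 31 to 71 mm, closed centre at base y = +73 mm, in the rear track at x = -58 mm. Friction about 1.2 N, stays where left
- right_panel (a joint): opening of the orange panel, in front of the well at base y = -77 mm: 0 closed, grows as it slides to the base's +y, 0.14 m fully open; starts up to 12 mm open. Same size and friction, closed centre at y = -73 mm, in the front track at x = -70 mm, so that the panels pass each other
- left_panel_tab (a point): centre of the black upright tab on top of the blue panel near its outer end (base y = +125 mm when closed; it travels with the panel): 14 mm thick along the base's x, 30 mm along y, 25 mm tall, its top 96 mm above the work surface, its foot (the panel's top edge) at 71 mm
- right_panel_tab (a point): the same for the orange panel (base y = -125 mm when closed)
- seat (a point): where the mirror's centre (mirror_mid) lies when home, 36.5 mm above the work surface, base x = 0, y = +77 or -77 mm; axes as the base's. Two brass stop pins, 16 mm thick, tops 50 mm high, stand at (+43.5, +31) and (+43.5, -31) mm from it in x, y. The deck's edge lies 48 mm before it (-x), so that the mirror (radius 45 mm) clears the edge and drops level only when home
- pad_left: red domed pad of the mount, 14 mm before the seat and 28 mm to its +y; all three pad tops are 26.5 mm above the work surface, 3.5 mm below the deck
- pad_right: red domed pad, 14 mm before the seat and 28 mm to its -y
- pad_far: red domed pad, 32 mm beyond the seat
- mirror_mid (a point): centre (half-way up) of the round mirror: disc 90 mm across, 20 mm thick, black cell, pale blue face on top, about 0.35 kg, 3 mm bevel round its foot; z is the face's normal. It starts on the deck before the panel in front of the mount, centre 122 to 135 mm before the seat (-x) and up to 20 mm to either side, 40 mm above the work surface
- mirror: the mirror itself, origin at the centre of its underside, 10 mm below mirror_mid
- spare_mid (a point): bystander: centre of a spare lens in an aluminium ring, 72 mm across, 12 mm thick, in the black tray in the other well
- jar_mid (a point): bystander: centre of a small jar with a blue cap, 48 mm across, 55 mm tall, standing on the deck before the other panel
- probe_mid (a point): bystander: white ultrasound probe, 140 mm long, lying on the table at the left, 26 mm high
- carton_mid (a point): bystander: yellow glove carton, 120 x 200 x 70 mm, on the table at the right
There are look-alikes about, which are no part of the job. What is shaped like the mirror but brown or purple is not meant.

How it is judged:
By the outcome, as a careful person would: the job done as asked, in the order asked, and still so for the second after the job is handed in, with the robot touching nothing.
It also fails if it takes over 45 s, if anything falls off the work surface, if the arm or the gripper's body presses on something with over 40 N, if the wrist force passes 120 N, or if a joint passes its speed limit or range.

## Working session

There is one attempt and no reset: what is moved stays moved. The work goes in short steps, Python scripts to look and compute and a tool call to move; the robot and the scene stay as the last step left them, time stands still between calls to the robot, and variables do not carry over. Pictures are saved under pics/ and viewed, about 8 in all and at most 12, crops included, and the job is handed in when it is done.

Besides the shell and the picture viewer there is one more tool, called after "Call:" as name([rows], argument=value, ...), one row to a line, values as JSON. carry_out: Moves the arm, as the interface text tells. Its arguments: {"type":"object","properties":{"moves":{"type":"array","items":{"type":"object","properties":{"dx":{"type":"number"},"dy":{"type":"number"},"dz":{"type":"number"},"twist":{"type":"number"}}}},"grip":{"type":"number"}},"required":["moves"]}

```bash
mkdir -p pics; cat > h.py <<'E'
from cell import *
import numpy as np, cv2
def shot(name,fn):
    p,d=read_camera(name); i=camera_info(name)
    cv2.imwrite('pics/'+fn+'.png',p[:,:,::-1]); np.savez('pics/'+fn+'.npz',p=p,d=d,**{k:np.array(i[k]) for k in('mtx','R','t')})
def load(fn): return np.load('pics/'+fn+'.npz')
def px(f,u,v,z=None):
    K,R,t=f['mtx'],f['R'],f['t'].ravel()
    r=np.linalg.inv(K)@[u,v,1]
    if z is None: return R.T@(r*f['d'][int(v),int(u)]-t)
    c=-R.T@t; w=R.T@r; return c+w*(z-c[2])/w[2]
def proj(f,X):
    c=f['mtx']@(f['R']@np.array(X)+f['t'].ravel()); return c[:2]/c[2]
E
python3 - <<'E'
from h import *
s=state();print({k:np.round(s[k],3).tolist() for k in s})
shot('top','top0');shot('scene','sc0')
E
```

```text
{'t': 0.0, 'joints': [-1.244, 0.492, 1.559, -0.0, 1.092, -0.106], 'qvel': [0.0, -0.001, -0.0, -0.001, -0.0, -0.001], 'tau': [-0.002, -61.265, -25.818, 0.069, 0.048, -0.0], 'eef_pos': [262.089, -567.15, 214.047], 'tcp_rot': [-3.141, -0.0, 0.433], 'ft_force': [-0.409, -0.768, 0.28], 'moment': [-0.034, 0.015, 0.02], 'opening': 1.0}
```

View pics/top0.png

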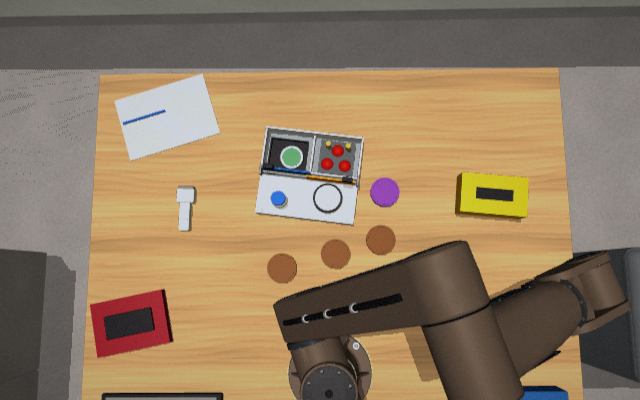

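View pics/sc0.png

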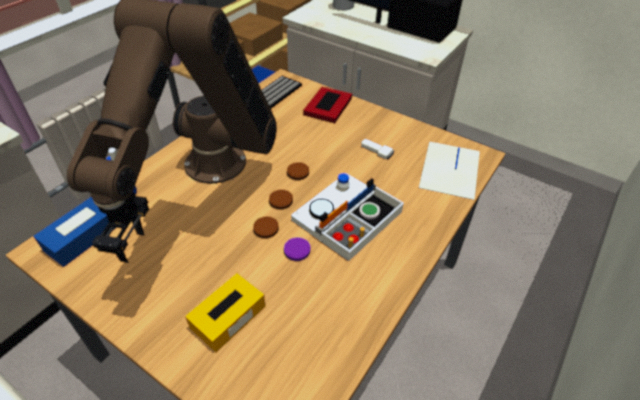

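The top view shows the viewer at about px (310,175). The red pads are in the right well (base −y), so the orange panel is the one to open. The mirror is at about (328,198) and the jar at (279,199). I'll enlarge this area.

```bash
python3 - <<'E'
from h import *
f=load('top0'); im=f['p'][115:235,245:375,::-1]
cv2.imwrite('pics/c0.png',cv2.resize(im,None,fx=6,fy=5,interpolation=cv2.INTER_CUBIC)[:, :])
print(f['mtx'],f['R'],f['t'])
E
```

```text
[[511.47690269   0.         324.46059444]
 [  0.         511.47690269 202.07174054]
 [  0.           0.           1.        ]] [[-0.00717405 -0.99980158 -0.01858306]
 [-0.98990037  0.00973174 -0.14143038]
 [ 0.14158317  0.01738075 -0.98977377]] [  14.86509644  509.11157845 1534.77831626]
```

View pics/c0.png

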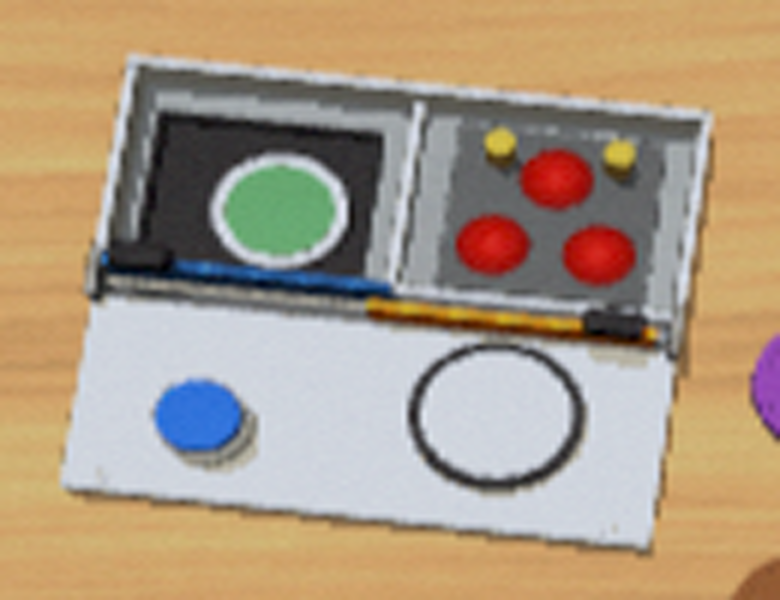

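```bash
python3 - <<'E'
from h import *
f=load('top0')
g=lambda u,v,z:px(f,245+(u+.5)/6-.5,115+(v+.5)/5-.5,z)
pts=dict(fl=(62,488,30),fr=(650,551,30),rl=(130,56,50),rr=(713,114,50),mir=(497,417,50),tab=(613,321,96),btab=(140,255,96),s1=(501,140,50),s2=(620,152,50),pl=(492,243,26.5),pr=(599,254,26.5),pf=(557,178,26.5),jar=(198,415,85))
W={k:g(*v) for k,v in pts.items()}
# rigid 2D fit: base coords
B=dict(fl=(-195,153),fr=(-195,-153),rl=(76,153),rr=(76,-153),s1=(43.5,-46),s2=(43.5,-108),pl=(-14,-49),pr=(-14,-105),pf=(32,-77))
b=np.array([B[k] for k in B],float);w=np.array([W[k][:2] for k in B])
bc,wc=b.mean(0),w.mean(0);H=(b-bc).T@(w-wc);a=np.arctan2(H[0,1]-H[1,0],H[0,0]+H[1,1])
R=np.array([[np.cos(a),-np.sin(a)],[np.sin(a),np.cos(a)]]);t=wc-R@bc
print('yaw',a,'t',t);print('res',np.round(w-(b@R.T+t),1).tolist())
for k in('mir','tab','btab','jar'):print(k,W[k].round(1),'base',(R.T@(W[k][:2]-t)).round(1))
E
```

```text
yaw -0.13254454513513209 t [653.90166806  49.31161028]
res [[-0.1, -1.4], [-1.4, 0.6], [-0.2, -0.8], [-0.7, 0.6], [2.2, -0.2], [2.0, -0.0], [-0.3, 0.6], [-0.5, 0.5], [-1.0, 0.2]]
mir [519.7   1.2  50. ] base [-126.7  -65.4]
tab [569.9 -57.2  96. ] base [ -69.2 -116.7]
btab [612.5 177.8  96. ] base [-58.  121.9]
jar [517.1 149.5  85. ] base [-148.8   81.2]
```

The fit agrees to about 2 mm: base yaw −7.6°, origin (654, 49). The orange tab is at base y −117, so that panel is about 8 mm open. I'll shut the fingers and move to the outer side of the tab.

```bash
cat >> h.py <<'E'
A=-0.1325; T=np.array([653.9,49.3]); RB=np.array([[np.cos(A),-np.sin(A)],[np.sin(A),np.cos(A)]])
def to(bx,by,z,yaw=A):
    s=state();p=np.array(s['eef_pos']);y=s['tcp_rot'][2]
    w=RB@[bx,by]+T-p[:2]; c,n=np.cos(y),np.sin(y)
    print('dx %.4f dy %.4f dz %.4f twist %.2f'%((c*w[0]+n*w[1])/1e3,(n*w[0]-c*w[1])/1e3,(p[2]-z)/1e3,np.degrees(y-yaw)))
def where():
    s=state();p=np.array(s['eef_pos']);print('t',round(s['t'],2),'base',(RB.T@(p[:2]-T)).round(1),'z',round(p[2],1),'rpy',np.round(s['tcp_rot'],3),'F',np.round(s['ft_force'],1),'op',round(s['opening'],3))
E
python3 -c "
from h import *
to(-70,-162,150)"
```

```text
dx 0.4683 dy -0.2960 dz 0.0641 twist 32.39
```

Call:
carry_out([
  {"dx":0.04,"dy":-0.025,"dz":0.005,"twist":5},
  {"dx":0.08,"dy":-0.05,"dz":0.01,"twist":11},
  {"dx":0.12,"dy":-0.075,"dz":0.015,"twist":18},
  {"dx":0.16,"dy":-0.1,"dz":0.02,"twist":25},
  {"dx":0.2,"dy":-0.127,"dz":0.025,"twist":32.4},
], grip=0)

```text
t: 0.6
eef_pos: [391.1, -366.6, 189.3]
tcp_rot: [-3.142, 0.0, -0.138]
ft_force: [0.6, 0.3, -0.4]
opening: 0.636
```

```bash
python3 -c "
from h import *
where();to(-70,-162,120)"
```

```text
t 0.6 base [-205.5 -447. ] z 189.3 rpy [-3.142  0.    -0.138] F [ 0.6  0.3 -0.4] op 0.636
dx 0.1339 dy -0.2857 dz 0.0693 twist -0.33
```

Call:
carry_out([
  {"dx":0.02,"dy":-0.042,"dz":0.01},
  {"dx":0.04,"dy":-0.084,"dz":0.02},
  {"dx":0.06,"dy":-0.126,"dz":0.03},
  {"dx":0.08,"dy":-0.168,"dz":0.04},
  {"dx":0.1,"dy":-0.21,"dz":0.05},
])

```text
schema error: expected keys dx, dy, dz, twist
```

```bash
python3 -c "
from h import *
where();to(-70,-164,79)"
```

```text
t 0.6 base [-205.5 -447. ] z 189.3 rpy [-3.142  0.    -0.138] F [ 0.6  0.3 -0.4] op 0.636
dx 0.1339 dy -0.2837 dz 0.1103 twist -0.33
```

All four keys are required in every row, so I'll resend with twist included.

Call:
carry_out([
  {"dx":0.02,"dy":-0.042,"dz":0.01,"twist":0},
  {"dx":0.04,"dy":-0.084,"dz":0.02,"twist":0},
  {"dx":0.06,"dy":-0.126,"dz":0.03,"twist":0},
  {"dx":0.08,"dy":-0.168,"dz":0.04,"twist":0},
  {"dx":0.1,"dy":-0.21,"dz":0.05,"twist":0},
])

```text
t: 1.1
eef_pos: [518.1, -171.5, 139.1]
tcp_rot: [3.142, 0.0, -0.133]
ft_force: [0.3, -0.2, 0.0]
opening: 0.215
```

```bash
python3 -c "
from h import *
where();to(-70,-164,79)"
```

```text
t 1.1 base [-105.5 -236.8] z 139.1 rpy [ 3.142  0.    -0.133] F [ 0.3 -0.2  0. ] op 0.215
dx 0.0355 dy -0.0728 dz 0.0601 twist -0.01
```

Call:
carry_out([
  {"dx":0.018,"dy":-0.036,"dz":0.015,"twist":0},
  {"dx":0.0355,"dy":-0.068,"dz":0.03,"twist":0},
  {"dx":0.0355,"dy":-0.07,"dz":0.045,"twist":0},
  {"dx":0.0355,"dy":-0.07,"dz":0.06,"twist":0},
  {"dx":0.0355,"dy":-0.07,"dz":0.06,"twist":0},
])

```text
t: 1.6
eef_pos: [560.9, -107.9, 77.7]
tcp_rot: [-3.141, 0.004, -0.132]
ft_force: [0.1, 0.7, -0.3]
opening: 0.008
```

```bash
python3 -c "
from h import *
where();shot('wrist','w1');to(-70,0,79)"
```

```text
t 1.6 base [ -71.4 -168.1] z 77.7 rpy [-3.141  0.004 -0.132] F [ 0.1  0.7 -0.3] op 0.008
dx 0.0009 dy -0.1685 dz -0.0001 twist 0.00
```

View pics/w1.png

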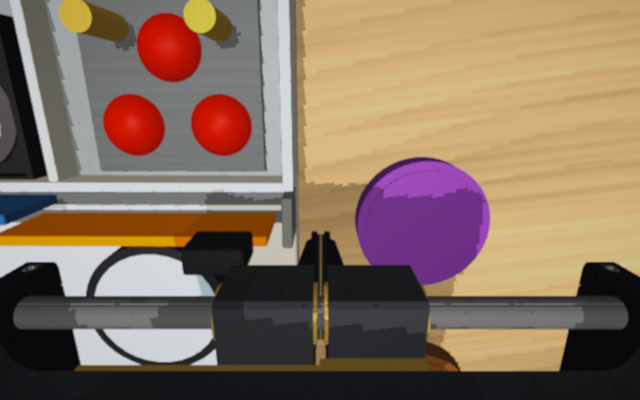

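The wrist view shows the shut fingers at about (320,250), beside the outer face of the tab at (225,255) and in line with it. Next I push along base +y.

Call:
carry_out([
  {"dx":0.001,"dy":-0.018,"dz":0,"twist":0},
  {"dx":0.001,"dy":-0.036,"dz":0,"twist":0},
  {"dx":0.001,"dy":-0.056,"dz":0,"twist":0},
  {"dx":0.001,"dy":-0.076,"dz":0,"twist":0},
  {"dx":0.001,"dy":-0.096,"dz":0,"twist":0},
])

```text
t: 2.15
eef_pos: [575.9, -13.5, 80.6]
tcp_rot: [3.141, -0.001, -0.133]
ft_force: [-0.1, -2.1, -0.4]
opening: 0.004
```

Call:
carry_out([
  {"dx":0,"dy":-0.018,"dz":0,"twist":0},
  {"dx":0,"dy":-0.032,"dz":0,"twist":0},
  {"dx":0,"dy":-0.042,"dz":0,"twist":0},
  {"dx":0,"dy":-0.05,"dz":0,"twist":0},
  {"dx":0,"dy":-0.054,"dz":0,"twist":0},
])

```text
t: 2.65
eef_pos: [582.8, 40.3, 79.9]
tcp_rot: [3.142, -0.0, -0.133]
ft_force: [0.7, -1.0, 1.2]
opening: 0.004
```

```bash
python3 -c "
from h import *
where()"
```

```text
t 2.65 base [-69.3 -18.3] z 79.9 rpy [ 3.142 -0.    -0.133] F [ 0.7 -1.   1.2] op 0.004
```

Contact is steady at 1–2 N. I'll go on to the stop in small steps.

Call:
carry_out([
  {"dx":0,"dy":-0.002,"dz":0,"twist":0},
  {"dx":0,"dy":-0.004,"dz":0,"twist":0},
  {"dx":0,"dy":-0.006,"dz":0,"twist":0},
  {"dx":0,"dy":-0.006,"dz":0,"twist":0},
])

```text
t: 3.05
eef_pos: [583.4, 45.9, 79.6]
tcp_rot: [3.142, 0.0, -0.133]
ft_force: [0.4, 0.4, 0.5]
opening: 0.006
```

Call:
carry_out([
  {"dx":0,"dy":-0.001,"dz":0,"twist":0},
  {"dx":0,"dy":-0.002,"dz":0,"twist":0},
])

```text
t: 3.25
eef_pos: [583.6, 47.8, 79.5]
tcp_rot: [3.141, 0.0, -0.133]
ft_force: [-0.0, -1.5, 0.5]
opening: 0.007
```

Call:
carry_out([
  {"dx":0,"dy":-0.001,"dz":0,"twist":0},
  {"dx":0,"dy":-0.002,"dz":0,"twist":0},
  {"dx":0,"dy":-0.003,"dz":0,"twist":0},
])

```text
t: 3.55
eef_pos: [584.1, 50.9, 79.6]
tcp_rot: [3.141, 0.0, -0.133]
ft_force: [-0.4, -1.3, -0.2]
opening: -0.0
```

```bash
python3 -c "
from h import *
where();shot('wrist','w2')"
```

```text
t 3.55 base [-69.4  -7.6] z 79.6 rpy [ 3.141  0.    -0.133] F [-0.4 -1.3 -0.2] op -0.0
```

View pics/w2.png

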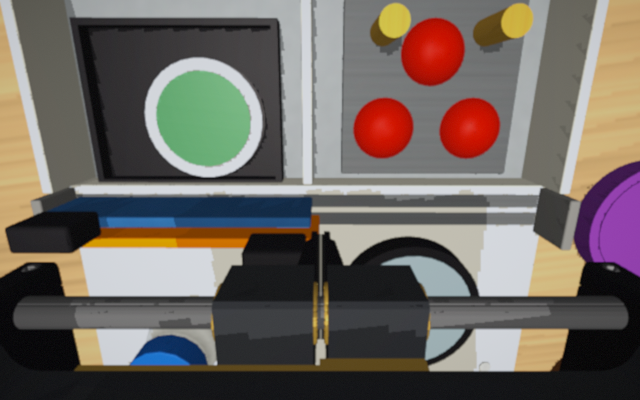

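The panels now overlap and the mount's opening is clear, with blue still in place. The stop has not been felt yet, so I'll continue.

Call:
carry_out([
  {"dx":0,"dy":-0.001,"dz":0,"twist":0},
  {"dx":0,"dy":-0.002,"dz":0,"twist":0},
  {"dx":0,"dy":-0.003,"dz":0,"twist":0},
])

```text
t: 3.9
eef_pos: [584.2, 52.1, 79.6]
tcp_rot: [3.139, 0.001, -0.132]
ft_force: [-2.3, -21.2, 2.2]
opening: 0.004
```

Call:
carry_out([
  {"dx":0,"dy":-0.001,"dz":0,"twist":0},
  {"dx":0,"dy":-0.002,"dz":0,"twist":0},
])

```text
t: 4.1
eef_pos: [584.3, 52.3, 79.6]
tcp_rot: [3.137, 0.001, -0.132]
ft_force: [-4.7, -34.4, 2.9]
opening: 0.002
```

The panel is at its stop: force rose sharply and motion ceased. I'll back off, rise, and set the jaws to 50 mm to make a V behind the mirror.

Call:
carry_out([
  {"dx":0,"dy":0.008,"dz":0,"twist":0},
  {"dx":0,"dy":0.02,"dz":0,"twist":0},
  {"dx":-0.01,"dy":0.035,"dz":-0.02,"twist":0},
  {"dx":-0.045,"dy":0.055,"dz":-0.03,"twist":0},
  {"dx":-0.085,"dy":0.065,"dz":-0.03,"twist":0},
])

```text
t: 4.6
eef_pos: [491.7, 1.5, 110.5]
tcp_rot: [-3.141, -0.003, -0.133]
ft_force: [0.0, -0.1, -0.8]
opening: 0.004
```

```bash
python3 -c "
from h import *
where();to(-190,-65.4,110);shot('top','top2')
f=load('top2');im=f['p'][115:235,245:375,::-1]
cv2.imwrite('pics/c2.png',cv2.resize(im,None,fx=6,fy=5,interpolation=cv2.INTER_CUBIC))"
```

```text
t 4.6 base [-154.5  -68.8] z 110.5 rpy [-3.141e+00 -3.000e-03 -1.330e-01] F [ 0.  -0.1 -0.8] op 0.004
dx -0.0355 dy -0.0034 dz 0.0005 twist -0.05
```

View pics/c2.png

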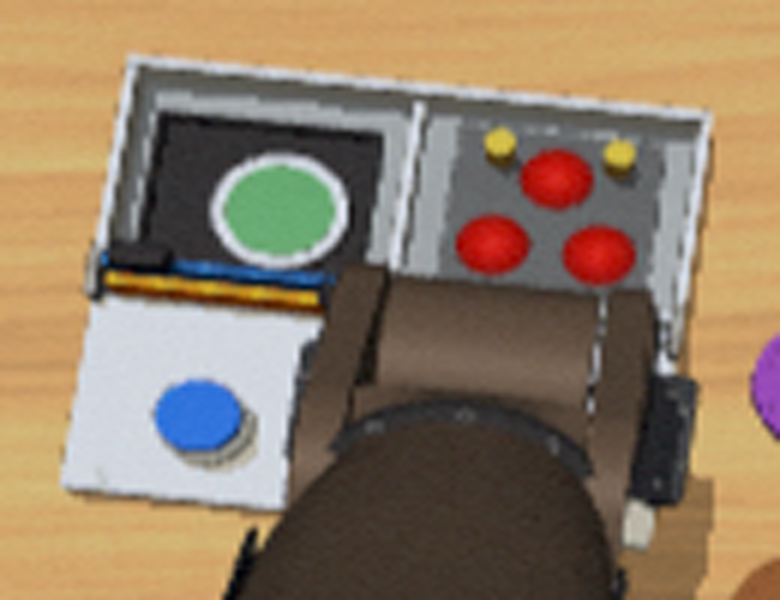

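Blue is still closed with its tab unmoved at (140,255), and orange is fully behind it. Next is to open the jaws and descend behind the mirror.

Call:
carry_out([
  {"dx":-0.0175,"dy":-0.0017,"dz":0.0,"twist":0},
  {"dx":-0.0355,"dy":-0.0034,"dz":0.0,"twist":0},
  {"dx":-0.0355,"dy":-0.0034,"dz":0.01,"twist":0},
  {"dx":-0.0355,"dy":-0.0034,"dz":0.025,"twist":0},
  {"dx":-0.0355,"dy":-0.0034,"dz":0.04,"twist":0},
], grip=0.05)

```text
t: 5.15
eef_pos: [458.1, 10.5, 68.9]
tcp_rot: [-3.142, -0.001, -0.133]
ft_force: [0.0, -0.6, -0.9]
opening: 0.367
```

Call:
carry_out([
  {"dx":0,"dy":0,"dz":0.015,"twist":0},
  {"dx":0,"dy":0,"dz":0.028,"twist":0},
  {"dx":0,"dy":0,"dz":0.035,"twist":0},
  {"dx":0,"dy":0,"dz":0.0355,"twist":0},
])

```text
t: 5.55
eef_pos: [457.2, 10.6, 33.1]
tcp_rot: [3.142, 0.001, -0.133]
ft_force: [-0.4, 0.2, 0.0]
opening: 0.52
```

```bash
python3 -c "
from h import *
where();shot('wrist','w3');to(-174,-65.4,34)"
```

```text
t 5.55 base [-189.8  -64.3] z 33.1 rpy [ 3.142e+00  1.000e-03 -1.330e-01] F [-0.4  0.2  0. ] op 0.52
dx 0.0157 dy 0.0011 dz -0.0004 twist -0.02
```

View pics/w3.png

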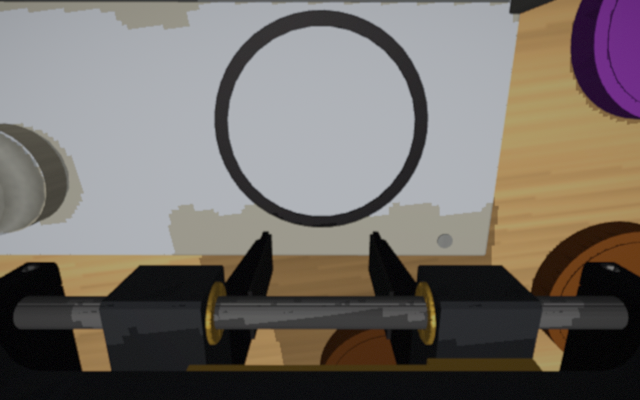

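The mirror (321,118) sits centred between the fingertips (265 and 375). I'll ease into contact, then push diagonally toward base y −77.

Call:
carry_out([
  {"dx":0.008,"dy":0,"dz":0,"twist":0},
  {"dx":0.014,"dy":0,"dz":0,"twist":0},
  {"dx":0.019,"dy":0.0003,"dz":0,"twist":0},
  {"dx":0.025,"dy":0.001,"dz":0,"twist":0},
  {"dx":0.032,"dy":0.002,"dz":0,"twist":0},
])

```text
t: 6.1
eef_pos: [487.8, 4.7, 34.4]
tcp_rot: [3.142, 0.002, -0.133]
ft_force: [-5.4, 2.2, 5.2]
opening: 0.528
```

Call:
carry_out([
  {"dx":0.007,"dy":0.001,"dz":0,"twist":0},
  {"dx":0.014,"dy":0.002,"dz":0,"twist":0},
  {"dx":0.021,"dy":0.003,"dz":0,"twist":0},
  {"dx":0.028,"dy":0.004,"dz":0,"twist":0},
  {"dx":0.035,"dy":0.005,"dz":0,"twist":0},
])

```text
t: 6.6
eef_pos: [522.1, -5.0, 34.4]
tcp_rot: [3.142, 0.002, -0.133]
ft_force: [-6.3, 1.7, 4.1]
opening: 0.526
```

```bash
python3 -c "
from h import *
where();shot('wrist','w4');to(-47.4,-77,33.5)"
```

```text
t 6.6 base [-123.5  -71.2] z 34.4 rpy [ 3.142e+00  2.000e-03 -1.330e-01] F [-6.3  1.7  4.1] op 0.526
dx 0.0747 dy 0.0056 dz 0.0009 twist -0.01
```

View pics/w4.png

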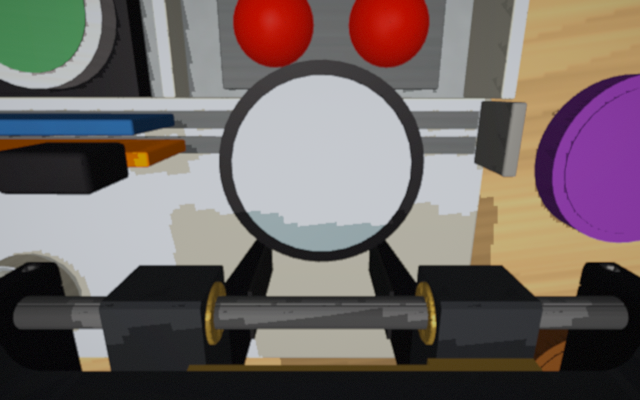

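The mirror is still seated in the V and moving straight at about 6 N. Its front rim has reached the track area, and there's room to the open panel. I'll continue.

Call:
carry_out([
  {"dx":0.006,"dy":0.0007,"dz":0,"twist":0},
  {"dx":0.012,"dy":0.0014,"dz":0,"twist":0},
  {"dx":0.018,"dy":0.0021,"dz":0,"twist":0},
  {"dx":0.024,"dy":0.0028,"dz":0,"twist":0},
  {"dx":0.03,"dy":0.0035,"dz":0,"twist":0},
])

```text
t: 7.15
eef_pos: [551.3, -12.4, 34.3]
tcp_rot: [3.142, 0.002, -0.133]
ft_force: [-5.0, 1.9, 4.1]
opening: 0.531
```

Call:
carry_out([
  {"dx":0.005,"dy":0.0005,"dz":0,"twist":0},
  {"dx":0.01,"dy":0.001,"dz":0,"twist":0},
  {"dx":0.015,"dy":0.0015,"dz":0,"twist":0},
  {"dx":0.02,"dy":0.002,"dz":0,"twist":0},
  {"dx":0.025,"dy":0.002,"dz":0,"twist":0},
])

```text
t: 7.65
eef_pos: [576.5, -17.9, 34.2]
tcp_rot: [3.142, 0.0, -0.133]
ft_force: [-1.0, 0.3, -0.7]
opening: 0.523
```

```bash
python3 -c "
from h import *
where();shot('wrist','w5');to(-47.4,-77,33.5)"
```

```text
t 7.65 base [-67.8 -76.8] z 34.2 rpy [ 3.142  0.    -0.133] F [-1.   0.3 -0.7] op 0.523
dx 0.0194 dy 0.0001 dz 0.0007 twist -0.02
```

View pics/w5.png

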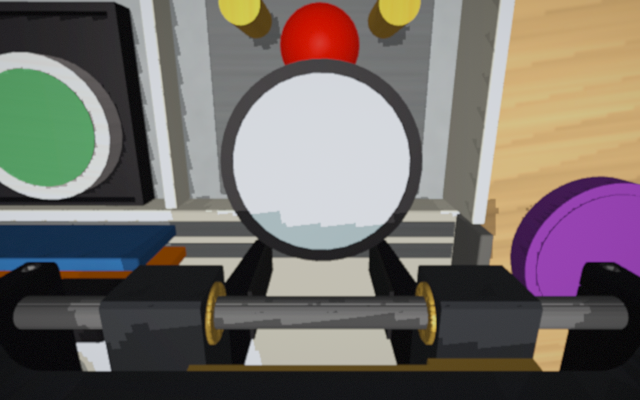

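Pins (240 and 400) are symmetric about the mirror (321), with about 19 mm to go. I'll make the final slow push.

Call:
carry_out([
  {"dx":0.003,"dy":0,"dz":0,"twist":0},
  {"dx":0.006,"dy":0,"dz":0,"twist":0},
  {"dx":0.009,"dy":0,"dz":0,"twist":0},
  {"dx":0.012,"dy":0,"dz":0,"twist":0},
  {"dx":0.015,"dy":0,"dz":0,"twist":0},
])

```text
t: 8.2
eef_pos: [591.8, -19.9, 34.2]
tcp_rot: [3.142, -0.001, -0.133]
ft_force: [-2.0, 0.1, -1.6]
opening: 0.526
```

Call:
carry_out([
  {"dx":0.001,"dy":0,"dz":0,"twist":0},
  {"dx":0.002,"dy":0,"dz":0,"twist":0},
  {"dx":0.003,"dy":0,"dz":0,"twist":0},
])

```text
t: 8.5
eef_pos: [594.4, -20.3, 34.2]
tcp_rot: [3.141, -0.0, -0.133]
ft_force: [-1.4, -0.0, -0.8]
opening: 0.526
```

Call:
carry_out([
  {"dx":0.001,"dy":0,"dz":0,"twist":0},
  {"dx":0.002,"dy":0,"dz":0,"twist":0},
])

```text
t: 8.7
eef_pos: [596.2, -20.5, 34.1]
tcp_rot: [3.142, 0.0, -0.133]
ft_force: [-2.7, 0.7, -1.8]
opening: 0.523
```

Call:
carry_out([
  {"dx":0.001,"dy":0,"dz":0,"twist":0},
  {"dx":0.002,"dy":0,"dz":0,"twist":0},
])

```text
t: 8.9
eef_pos: [598.2, -20.8, 34.1]
tcp_rot: [3.142, 0.0, -0.133]
ft_force: [-1.7, -0.3, -1.1]
opening: 0.53
```

Call:
carry_out([
  {"dx":0.001,"dy":0,"dz":0,"twist":0},
  {"dx":0.001,"dy":0,"dz":0,"twist":0},
])

```text
t: 9.1
eef_pos: [598.9, -20.8, 34.0]
tcp_rot: [3.142, 0.001, -0.133]
ft_force: [-4.6, 1.0, -0.6]
opening: 0.528
```

Call:
carry_out([
  {"dx":0.001,"dy":0,"dz":0,"twist":0},
  {"dx":0.001,"dy":0,"dz":0,"twist":0},
])

```text
t: 9.3
eef_pos: [599.0, -20.7, 33.9]
tcp_rot: [-3.142, 0.003, -0.133]
ft_force: [-7.4, 2.0, 1.3]
opening: 0.526
```

Call:
carry_out([
  {"dx":0.001,"dy":0,"dz":0,"twist":0},
  {"dx":0.001,"dy":0,"dz":0,"twist":0},
])

```text
t: 9.5
eef_pos: [599.2, -20.7, 33.8]
tcp_rot: [-3.142, 0.005, -0.133]
ft_force: [-10.6, 3.3, 2.5]
opening: 0.524
```

```bash
python3 -c "
from h import *
where();shot('wrist','w6')
f=load('w6')
K=RB
import itertools
for u,v in itertools.product((265,290,320,350,375),(95,130,160,190,220)):
    X=px(f,u,v);print(u,v,X.round(1),(RB.T@(X[:2]-T)).round(1)) if v in(95,220) else 0"
```

```text
t 9.5 base [-45.  -76.6] z 33.8 rpy [-3.142  0.005 -0.133] F [-10.6   3.3   2.5] op 0.524
265 95 [679.2  -9.8  47. ] [ 32.8 -55.2]
265 220 [ 6.245e+02 -1.000e-01  4.770e+01] [-22.6 -52.9]
290 95 [677.8 -20.3  47.6] [ 32.8 -65.8]
290 220 [622.7 -11.5  47. ] [-22.9 -64.3]
320 95 [676.1 -32.7  47.3] [ 32.8 -78.3]
320 220 [620.9 -25.3  47.1] [-22.9 -78.3]
350 95 [674.4 -45.2  46.8] [ 32.8 -90.9]
350 220 [618.9 -39.   46.9] [-23.  -92.2]
375 95 [673.  -55.7  46.1] [  32.8 -101.5]
375 220 [617.5 -50.5  47.2] [ -22.9 -103.7]
```

View pics/w6.png

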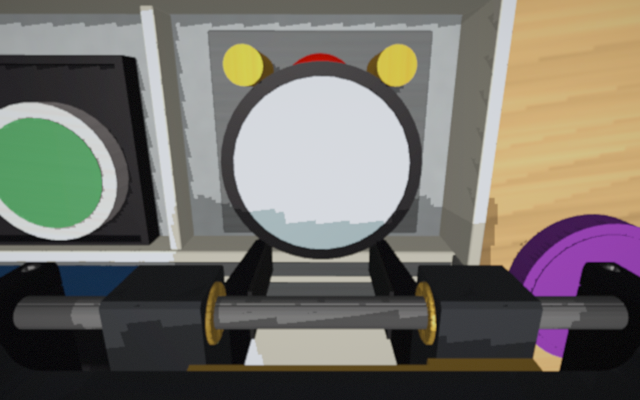

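The face is level at z ≈ 47 (46.5 expected) front and back, and the mirror touches both pins. I'll back straight off, then rise clear.

Call:
carry_out([
  {"dx":-0.003,"dy":0,"dz":0,"twist":0},
  {"dx":-0.008,"dy":0,"dz":0,"twist":0},
  {"dx":-0.018,"dy":0,"dz":0,"twist":0},
  {"dx":-0.045,"dy":0,"dz":0,"twist":0},
  {"dx":-0.075,"dy":0,"dz":0,"twist":0},
])

```text
t: 10.05
eef_pos: [526.1, -11.2, 34.2]
tcp_rot: [3.141, -0.001, -0.133]
ft_force: [0.2, 0.3, 0.1]
opening: 0.525
```

Call:
carry_out([
  {"dx":0,"dy":0,"dz":-0.035,"twist":0},
  {"dx":0,"dy":0,"dz":-0.07,"twist":0},
  {"dx":0,"dy":0,"dz":-0.11,"twist":0},
  {"dx":0,"dy":0,"dz":-0.14,"twist":0},
  {"dx":0,"dy":0,"dz":-0.14,"twist":0},
])

```text
t: 10.55
eef_pos: [528.1, -11.4, 178.1]
tcp_rot: [3.141, -0.008, -0.133]
ft_force: [-0.3, -0.4, -0.4]
opening: 0.53
```

```bash
python3 -c "
from h import *
where();shot('wrist','w7')"
```

```text
t 10.55 base [-116.6  -76.8] z 178.1 rpy [ 3.141 -0.008 -0.133] F [-0.3 -0.4 -0.4] op 0.53
```

View pics/w7.png

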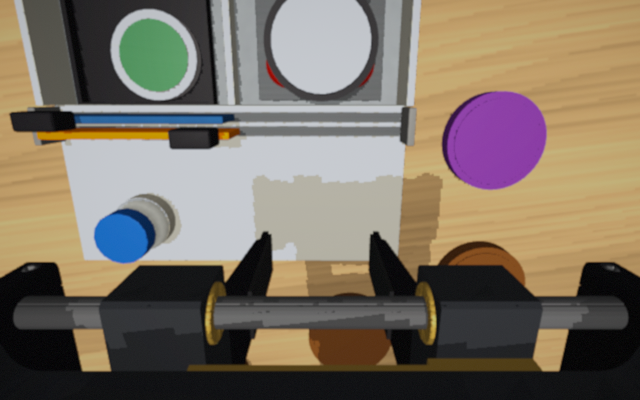

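The mirror is in the well, orange is fully open, blue is closed, and the jar is in place. One numeric check of level and position remains.

```bash
python3 -c "
from h import *
f=load('w7')
def fit(us,vs):
    P=np.array([px(f,u,v) for u in us for v in vs]);B=np.c_[(P[:,:2]-T)@RB,P[:,2]]
    c=np.linalg.lstsq(np.c_[B[:,:2]-B[:,:2].mean(0),np.ones(len(B))],B[:,2],rcond=None)[0];return B.mean(0).round(1),np.degrees(c[:2]).round(2),c[2].round(2)
print('mirror',fit(range(290,352,3),range(8,75,3)))
print('deck',fit(range(190,240,3),range(160,250,3)))
print('pads seen');print('rim R/L/bottom base',[(RB.T@(px(f,u,v,46.5)[:2]-T)).round(1) for u,v in((265,42),(377,42),(321,97))])
print('tab',[(RB.T@(px(f,u,v,96)[:2]-T)).round(1) for u,v in((169,139),(217,139))])"
```

```text
mirror (array([  0.1, -78.4,  45.7]), array([-13.55,   0.28]), np.float64(45.74))
deck (array([-136.9,   20. ,   28.9]), array([  6.53, -28.39]), np.float64(28.87))
pads seen
rim R/L/bottom base [array([ -0.5, -35.8]), array([  -0.5, -122.6]), array([-41.5, -79.2])]
tab [array([-69.2,  26.5]), array([-69.2,  -6.9])]
```

The deck fit is tilted too, so zero-depth pixels are probably contaminating it. I'll take a fresh shot with those filtered out.

```bash
python3 -c "
from h import *
shot('wrist','w8');f=load('w8');where()
def fit(us,vs,z):
    P=np.array([px(f,u,v) for u in us for v in vs if f['d'][v,u]>0]);n=len(P);P=P[abs(P[:,2]-z)<6];B=np.c_[(P[:,:2]-T)@RB,P[:,2]]
    c=np.linalg.lstsq(np.c_[B[:,:2]-B[:,:2].mean(0),np.ones(len(B))],B[:,2],rcond=None)[0];print(n,len(P),B.mean(0).round(1),np.degrees(c[:2]).round(2),c[2].round(2),'sd',(B[:,2]-c[2]).std().round(2))
fit(range(285,357),range(5,80),46.5)
fit(range(180,230),range(165,230),30)
im=cv2.resize(f['p'][0:170,150:430,::-1],None,fx=2.8,fy=2.8,interpolation=cv2.INTER_CUBIC);cv2.imwrite('pics/c8.png',im)"
```

```text
t 10.65 base [-118.1  -76.8] z 174.5 rpy [ 3.141e+00 -2.000e-03 -1.330e-01] F [-0.8  0.6 -0.1] op 0.528
5376 5376 [ -1.8 -78.8  45.2] [-0.18 -0.  ] 45.23 sd 0.75
3233 3233 [-131.3   27.9   28.3] [-0.11 -0.09] 28.31 sd 0.71
```

View pics/c8.png

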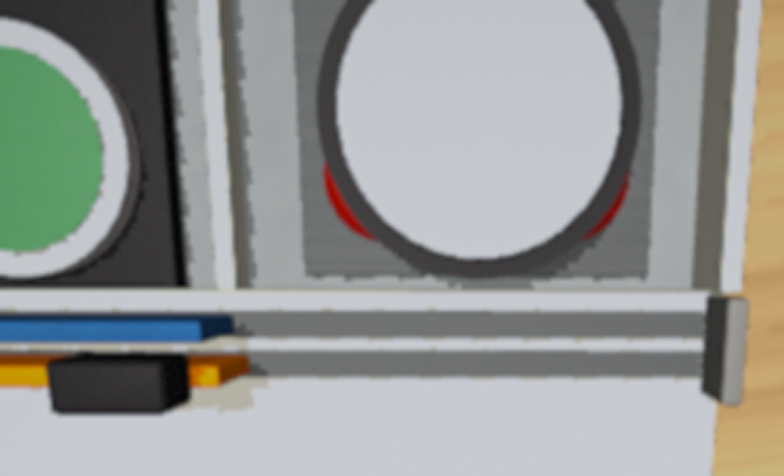

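The mirror is level (0.18°, against 0.11° for the deck) and 16.9 mm above the deck (16.5 expected). Its rim is clear of the deck edge. I'll hand in.

```bash
python3 -c "
from h import *
print(job_done())"
```

```text
the job is handed in; nothing more can be done
None
```

I opened the orange panel fully and pushed the mirror home onto the three pads. I handed the job in at about 10.7 s of the 45 s allowed; `job_done()` gives no verdict.

**Panel:** The shut fingers pushed the orange panel's tab sideways, with the wrist force peaking at about 35 N against the stop. The last check put the tab's centre at about base y +10 mm, against +15 expected. That is a rough pixel reading of the tab's edges. The hard stop and the overlap with blue indicate it is fully open. Blue stayed closed.

**Mirror:** The half-open jaws pushed it across the deck as a V at low height. At the end the force rose to about 11 N with no further motion, which is the contact with the stops. After backing off, these were the checks:

| Check | Measured | Expected |
|---|---|---|
| Mirror tilt | 0.18° (the deck itself reads 0.11°) | 0° |
| Face height above the deck | 16.9 mm | 16.5 mm |
| Mirror centre, base y | about −79 mm | −77 mm |

The rim is visibly clear of the deck edge. The centre offset is within the 2 mm calibration.

**Disagreements:**
- My first tilt fit gave nonsense (13° for the mirror, 28° for the deck), probably from pixels with no depth reading. A fresh picture with those removed gave the figures above.
- In that same first picture the mirror's rear rim read −41.5 mm, against −45 mm expected, while the arm was still settling.

The jar, the spare lens and the purple disc looked undisturbed. I did not look at the probe or carton again; the arm passed well above the carton and never went near the probe.

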